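# Unsnap the leak alarm's battery cover

## Task

The leak alarm under the sink needs new batteries: grip the orange snap tab of the grey battery box, press it inward until you feel it come up against its firm stop, and keep it pressed there while you lift the white cover straight up and off. Set the cover down gently, right way up, in the middle of the dark mat on the white turntable and let go of it. Force nothing, and leave everything else as it is, the toggle switch too.

Things in the scene. Friction and masses are not known exactly. Their poses are not given: they have to be found in the camera images.
- box: grey open battery box fixed to the floor, 140 x 90 x 50 mm (x, y, z), walls 5 mm; origin at the centre of its underside. The snap tab is at its -x end; inward is its +x. A lip hidden inside holds the tab's hook down. Box and cover break if the cover (with its tab) loads the box with over 15 N: by pressing on against the stop, or by pulling up with the hook still caught
- cover: loose white cover of the box, 120 to 190 g with its tab: a 136 x 86 mm plate on four corner legs; origin central at the height of the legs' feet, axes as the box's. Plate from 30 to 36 mm above the origin; closed, it lies on the box's rim, its origin 20 mm above the box's. The legs reach 30 mm into the box with 1.5 mm play. Set down, it stands level on its legs
- tab_grip (a point): grip point of the orange tab, an upright blade through a slot in the cover's plate, 10 mm thick (cover's x), 24 mm wide (y), its top 78 mm above the cover's origin; free space all round above the plate. The point is 15 mm below the blade's top, 63 mm above the cover's origin and, unpressed, 29 mm from it towards -x; axes as the cover's. A hook at the blade's foot points to -x
- tab (a joint): inward travel (+x) of the tab, m; 0 at rest, spring 0.15 N/mm, 2 mm give outward. The hook comes free after 5 to 21 mm and a firm stop is felt 2 mm later, at 7 to 23 mm, unmeasured and different each time. Along the push the spring gives at most 3.5 N; more is the stop (the cover may also tip and push up). Keep it pressed for the first 20 mm of lift; once out it springs back to 0
- turntable: white plastic turntable that does not turn, 300 mm across, 26 mm high, origin at the centre of its underside; a tin and a jar stand on its +y half
- mat (a point): centre of the top face (28 mm above the turntable's underside) of the dark rubber mat on the turntable's -y half, 160 mm (turntable's x) by 100 mm (y); axes as the turntable's
- tin: steel scouring pad tin on the turntable, 80 mm across, 65 mm high, origin under its centre; leave it alone
- jar: clear glass jar with a steel cap on the turntable, 68 mm across, 100 mm high, origin under its centre; leave it alone
- toggle (a joint): small toggle switch on the low side wall at the left (+y), in rad from where it was built; leave it alone
- brush: wooden scrub brush lying on the floor, 170 (x) x 50 x 40 mm, origin under its centre; leave it alone
Not all that is in view belongs to the job. What is shaped like the cover but pink or purple is not meant.

How it is judged (in metres and radians):
On the way, in this order (a step that is already met when the one before it is completed fails the run):
1. the tab is pressed inward by over 3 mm with the cover still down on the box (value of joint tab above 0.003 m and z of cover in the frame of box below 0.026 m), for 0.1 s.
2. the cover is lifted clear of the box (z of cover in the frame of box above 0.056 m), for 0.1 s.
At the end, for the whole second after the job is handed in: the cover stands on its legs on the mat, its centre within 30 mm of the mat's centre, level within 0.06 rad and its feet within 4 mm of the mat's height, at rest and released (horizontal distance between cover and mat below 0.03 m and z of cover in the frame of mat between -0.004 and 0.004 m and angle between cover's own z axis and vertical below 0.06 rad and contact force between the fingers and cover below 0.1 N and linear speed of cover below 0.01 m/s); the robot touches nothing.
It fails at once if the cover or its tab loads the box with more than 15 N (contact force between cover and box above 15 N).
It fails at once if the cover is banged down on the turntable with more than 35 N (contact force between cover and turntable above 35 N).
It fails at once if the tin, the jar or the brush is moved by more than 20 mm (distance of any of tin, jar, brush from where it was at the start of the episode above 0.02 m).
It fails at once if the toggle switch is moved (value of joint toggle above 0.2 rad or value of joint toggle below -0.2 rad).
It also fails if it takes over 72 s, if anything falls off the work surface, if the arm or the gripper's body presses on something with over 40 N, if the wrist force passes 120 N, or if a joint passes its speed limit or range.

## Robot

A 6-joint arm with a two-finger parallel gripper is mounted at the origin on the work surface. World frame = base frame: x ahead of the robot, y to its left, z up, the work surface at z = 0. Lengths are in mm, angles in rad, forces in N, time in s.
With the tool pointing down it reaches from about 350 to 725 mm from the base axis. Payload 4.3 kg.
Tool frame: the origin (TCP) lies on the centre line of the jaws, within the pads' length; the fingertips stand 14 mm ahead of it and the grasp point (between the pads) lies 5 mm behind it; x points along the fingers, y is the direction in which the jaws open and shut, and the axes are right-handed (so a half turn about x gives the same grasp; the last joint's range is limited). The gripper opens to 85 mm and grips with 20 to 120 N. Pads are 22 mm wide; open, the fingers measure 114 mm over their backs; the gripper's body (76 mm by 85 mm) begins 54 mm behind the grasp point. The pads swing forward as they close: fully open they stand 13 mm farther back than shut.
Start: joints at [-1.318, 0.377, 0.081, 1.274, 0, 1.46], TCP at [204.076, -537.604, 245.329] pointing down, gripper open.
Joint ranges: [-2.72, 2.72], [-0.84, 1.66], [-1.02, 1.22], [-1.77, 2.12], [-1.37, 1.28], [-3.14, 3.14]. Speed limits (rad/s): [2.57, 2.57, 3.14, 3.14, 3.14, 3.14].

## Interface

Orientations are given as a rotation vector (axis times angle).
In Python, from plant import manip gives the robot as it stands.
- The arm moves only by the tool apply_moves, never from a script. Its argument "deltas" is a list of rows, each a list of 2 entries, a list of its own where there are three numbers: the shift along the world's x, y, z in m, then the turn about the world's z in degrees. A call has exactly 10 rows; each row shifts and turns the commanded pose from where the row before left it; what a row does not reach is not made up. A row lasts 1/8 s, in which the tool goes at most 62.5 mm and 10.7 degrees, less where a joint would pass 70% of its speed; a pose out of reach is approached as far as the arm can. A call with a gripper value outside its range is refused whole. "grip" is the gripper's target within -1 to 1 (shut at 1, half-way at 0, fully open at -1), set as the call begins (left out, the last holds). The fingers move at their own pace and stop on an object; "newtons" is the grip in N (left out, the last holds). Time passes only in rows, so rows that do not move let the fingers close, or fill a call up. It gives the time, the measured TCP pose, the force and the opening at its end, in the units of the state.
- manip.observe(): the state, without advancing time (a new reading comes with each control period).
- manip.grab_frame(name): name is "scene" or "top"; returns the picture (420x560x3 uint8, red, green, blue); there is no depth.
- manip.get_calibration(name): a dict with "K" (3x3 intrinsics, pixels), "k1" (the pictures are not rectified: a ray, as slopes to the right and down, at radius r is drawn at 1 + k1 r^2 times it, then the intrinsics apply), "camera_from_world" (4x4, takes a point from world to camera coordinates). Camera axes: x right, y down, z forward; pixel columns grow to the right and rows downward; lengths in mm; the calibration is good to about 2 mm. A picture is of the moment at which its call begins. get_calibration takes no time and is no camera call.
- manip.finish_job(): hands the job in, once; it reports no verdict.
The state is a dict: "t": time; "joint_pos": joint angles; "dq": joint speeds; "joint_torque": joint torques, N m; "tcp_pos": TCP position; "tool_rot": TCP orientation; "wrist_force": force on the tool from outside, world axes, zero at the start; "wrist_torque": the same for the moment, N m; "gripper_width": opening from 0.0 (shut) to 1.0 (fully open).
Only numpy, scipy, OpenCV 4.12 (cv2) and the standard library are available. Lean on these libraries where they do the work, as an engineer would, in place of code of your own. Each camera call takes 0.05 s, during which the arm holds its last target. There are 200 camera calls.

## Working session

There is one attempt and no reset: what is moved stays moved. The work goes in short steps, Python scripts to look and compute and a tool call to move; the robot and the scene stay as the last step left them, time stands still between calls to the robot, and variables do not carry over. Pictures are saved under pics/ and viewed, about 8 in all and at most 12, crops included, and the job is handed in when it is done.

Besides the shell and the picture viewer there is one more tool, called after "Request:" as name(argument=value, ...), one argument or row to a line, values as JSON. apply_moves: Moves the arm, as the interface text tells. Its arguments: {"type":"object","properties":{"deltas":{"type":"array","items":{"type":"array"}},"grip":{"type":"number"},"newtons":{"type":"number"}},"required":["deltas"]}

```bash
mkdir -p pics; ls; cat > h.py <<'E'
import numpy as np, cv2
from plant import manip
def px2w(name,uv,z):
    c=manip.get_calibration(name);K=np.array(c["K"]);T=np.array(c["camera_from_world"]);k=c["k1"]
    d=np.array([(uv[0]-K[0,2])/K[0,0],(uv[1]-K[1,2])/K[1,1]]);s=d.copy()
    for _ in range(30): s=d/(1+k*(s@s))
    R=T[:3,:3];o=-R.T@T[:3,3];r=R.T@np.array([s[0],s[1],1])
    return o+r*(z-o[2])/r[2]
def w2px(name,P):
    c=manip.get_calibration(name);K=np.array(c["K"]);T=np.array(c["camera_from_world"])
    p=T[:3,:3]@np.array(P,float)+T[:3,3];s=p[:2]/p[2];s=s*(1+c["k1"]*(s@s))
    return K[:2,:2]@s+K[:2,2]
def grab(name,f,crop=None,k=1):
    im=manip.grab_frame(name)[:,:,::-1]
    if crop: x,y,w,h=crop; im=im[y:y+h,x:x+w]
    cv2.imwrite(f,cv2.resize(im,None,fx=k,fy=k,interpolation=cv2.INTER_CUBIC))
E
python3 - <<'E'
from h import *
grab("top","pics/t1.png",None,1.4);grab("scene","pics/s1.png",None,1.4)
for n in("top","scene"):
    c=manip.get_calibration(n);T=np.array(c["camera_from_world"]);print(n,c["K"],c["k1"],-T[:3,:3].T@T[:3,3])
print(manip.observe())
E
```

```text
pics
top [[446.56655476   0.         284.36076583]
 [  0.         446.56655476 212.60501259]
 [  0.           0.           1.        ]] -0.018444445021337727 [ 354.50510415  172.49699131 1176.58831509]
scene [[506.32096866   0.         281.72511342]
 [  0.         506.32096866 211.52841575]
 [  0.           0.           1.        ]] -0.0921657778067607 [1242.14541077  984.13013391  839.91013806]
{'t': 0.1, 'joint_pos': array([-1.31827168e+00,  3.78008285e-01,  7.97581822e-02,  1.27439166e+00,
       -1.72435271e-05,  1.46053788e+00]), 'dq': array([-1.20691135e-04, -5.30344113e-05,  3.81935403e-03,  2.00508080e-03,
        8.81818193e-04,  1.49843032e-03]), 'joint_torque': array([ 1.03288981e-03, -4.64692605e+01,  2.70582747e+01,  1.20833359e-02,
       -1.74404036e-04,  4.04604947e-06]), 'tcp_pos': array([ 203.93662503, -537.01900013,  244.44333151]), 'tool_rot': array([ 2.0241993 ,  0.37317438, -2.02450465]), 'wrist_force': array([ 0.05033835, -0.05286874,  0.17980343]), 'wrist_torque': array([ 0.00537238, -0.00815205, -0.01307531]), 'gripper_width': 1.0001195053062844}
```

View pics/t1.png

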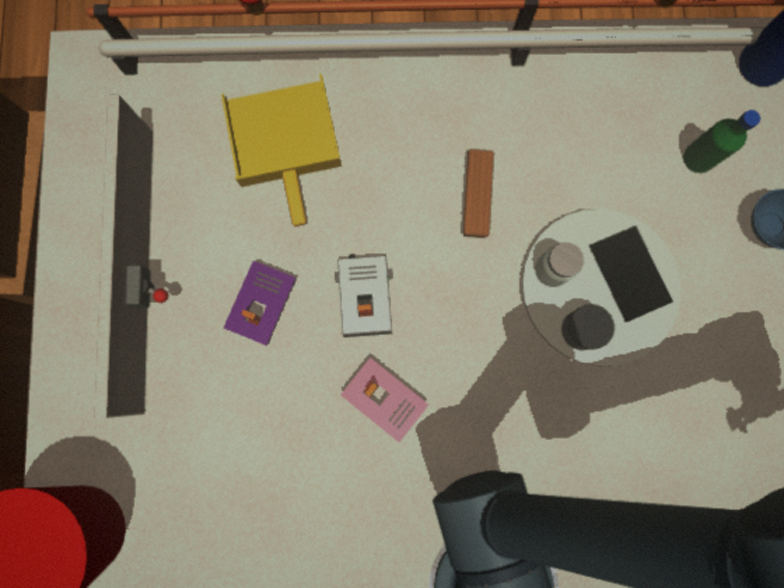

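View pics/s1.png

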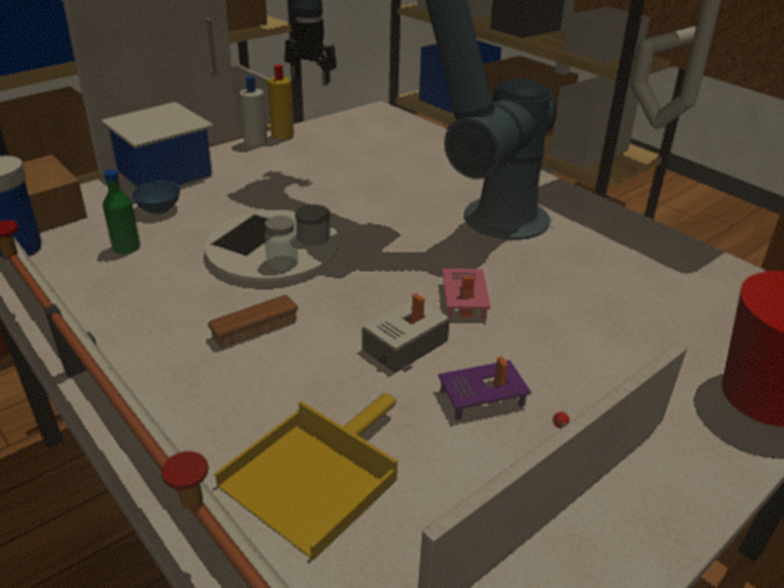

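Top view (picture pixels): the candidates are the white cover on the grey box (365,295), the purple decoy (260,302) and the pink decoy (385,397). I choose the white one. The mat is at (631,273), the tin at (588,327) and the jar at (560,262). Next is a close crop to check the choice and measure it.

```bash
python3 - <<'E'
from h import *
im=manip.grab_frame("top")[:,:,::-1]
a=cv2.resize(im[172:252,222:302],None,fx=7,fy=7,interpolation=cv2.INTER_CUBIC)
b=cv2.resize(im[145:265,365:489],None,fx=4,fy=4,interpolation=cv2.INTER_CUBIC)[:,:]
print(a.shape,b.shape)
cv2.imwrite("pics/a.png",a);cv2.imwrite("pics/b.png",b)
# mat: dark threshold
g=im[150:240,415:490].max(2);m=(g<45).astype(np.uint8)
n,l,s,c=cv2.connectedComponentsWithStats(m);i=1+s[1:,4].argmax()
pts=np.argwhere(l==i)[:,::-1]+[415,150]
W=np.array([px2w("top",p,28)[:2] for p in pts],np.float32);r=cv2.minAreaRect(W);print("mat",r,W.mean(0))
# cover white
m=(im[172:252,222:302].min(2)>150).astype(np.uint8)
g=im.min(2);print(g[200,255:285],g[195,240:250])
E
```

```text
(560, 560, 3) (480, 496, 3)
mat ((556.0021362304688, -284.671142578125), (150.14300537109375, 93.40142822265625), 21.96286392211914) [ 538.12805 -287.59256]
[155 156 154 157 156 161 161 159 161 163 163 162 162 163 164 162 163 165
 166 167 159 130 100 139 142 149 148 150 154 151] [ 86  92 114 158 161 164 164 163 158 136]
```

View pics/a.png

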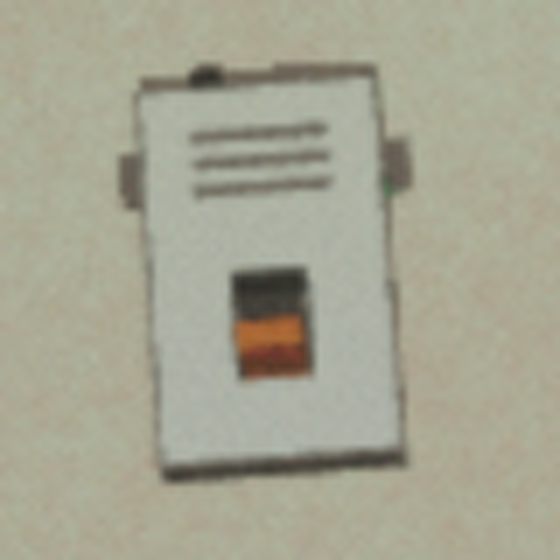

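The crop confirms a white plate with vents on the grey box. Its corners are about (137,93), (378,75), (402,452) and (162,465), the tab top face is at about (269,332), and the open slot is on the tab's +x side.

```bash
python3 - <<'E'
from h import *
q=lambda p,k,o:(np.array(p)+.5)/k-.5+np.array(o)
C=np.array([px2w("top",q(p,7,(222,172)),56)[:2] for p in [(137,93),(378,75),(402,452),(162,465)]])
print(C.round(1),C.mean(0), "yaw",cv2.minAreaRect(C.astype(np.float32)))
for a,b in((3,0),(2,1)): d=C[b]-C[a];print(np.hypot(*d),np.degrees(np.arctan2(d[1],d[0])))
for a,b in((1,0),(2,3)): d=C[b]-C[a];print(np.hypot(*d),np.degrees(np.arctan2(d[1],d[0]))-90)
print("tabtop",px2w("top",q((269,332),7,(222,172)),98))
M=np.array([px2w("top",q(p,1.4,(0,0)),28)[:2] for p in [(590,245),(636,227),(672,297),(626,321)]])
print(M.round(1),M.mean(0))
for a,b in((0,1),(1,2),(2,3),(3,0)): print(np.hypot(*(M[a]-M[b])),np.degrees(np.arctan2(*(M[b]-M[a])[::-1])))
for n,p in(("tin",(588,327)),("jar",(566,259))): print(n,px2w("top",q(p,1.4,(0,0)),65 if n=="tin" else 100))
s=manip.observe();from scipy.spatial.transform import Rotation as R;print(R.from_rotvec(s["tool_rot"]).as_matrix().round(3))
E
```

```text
[[593.4 262.3]
 [597.8 174.1]
 [459.2 169. ]
 [456.9 255.3]] [526.83427754 215.1719078 ] yaw ((526.9082641601562, 215.67405700683594), (138.65382385253906, 88.28002166748047), 2.0788333415985107)
136.6455030915612 2.916009121665671
138.65386291228018 2.0788271477430245
88.28815022326151 2.854864798853143
86.28748097678182 1.529568092246521
tabtop [498.43078969 214.28272798  98.        ]
[[ 614.  -212. ]
 [ 646.8 -302.9]
 [ 510.6 -359.5]
 [ 467.9 -268.8]] [ 559.81417354 -285.79789481]
96.60101352399249 -70.13332551267192
147.5930401740723 -157.4143964473515
100.30534353161732 115.19244876625699
156.78145609328442 21.229922166748718
tin [ 455.32805684 -184.87585271   65.        ]
jar [ 573.54656895 -143.35855183  100.        ]
[[-0.     0.355 -0.935]
 [ 0.002 -0.935 -0.355]
 [-1.    -0.002 -0.   ]]
```

View pics/b.png

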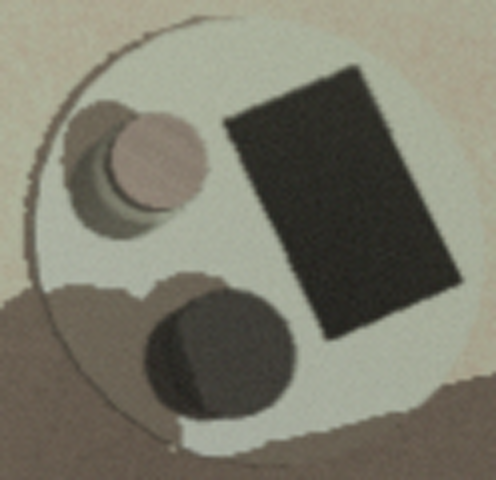

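Request:
apply_moves(
  deltas=[
    [[0.018, 0.036, 0], 3.6],
    [[0.018, 0.038, 0], 3.6],
    [[0.018, 0.038, 0], 3.6],
    [[0.018, 0.038, 0], 3.6],
    [[0.018, 0.038, 0], 3.6],
    [[0.018, 0.038, 0], 3.6],
    [[0.018, 0.038, 0], 3.6],
    [[0.018, 0.038, 0], 3.6],
    [[0.018, 0.038, 0], 3.6],
    [[0.018, 0.038, 0], 3.6],
  ],
  grip=-1,
  newtons=40,
)

```text
t: 1.4
tcp_pos: [384.3, -158.2, 245.2]
tool_rot: [1.621, 0.878, -1.621]
wrist_force: [0.3, -0.6, 0.3]
gripper_width: 1.0
```

Request:
apply_moves(
  deltas=[
    [[0.0116, 0.038, 0], 3.6],
    [[0.0116, 0.038, 0], 3.6],
    [[0.0116, 0.038, 0], 3.6],
    [[0.0116, 0.038, 0], 3.6],
    [[0.0116, 0.038, -0.005], 3.6],
    [[0.0116, 0.038, -0.01], 3.6],
    [[0.0116, 0.038, -0.02], 3.6],
    [[0.0116, 0.038, -0.02], 3.6],
    [[0.0116, 0.038, -0.02], 3.6],
    [[0.0116, 0.035, -0.02], 3.1],
  ],
)

```text
t: 2.65
tcp_pos: [500.1, 218.7, 149.4]
tool_rot: [1.178, 1.229, -1.178]
wrist_force: [0.2, -0.5, -0.4]
gripper_width: 1.005
```

```bash
python3 - <<'E'
from h import *
from scipy.spatial.transform import Rotation as R
im=manip.grab_frame("scene")[:,:,::-1]; t=manip.grab_frame("top")[:,:,::-1]
s=manip.observe();m=R.from_rotvec(s["tool_rot"]).as_matrix();print(s["tcp_pos"],m.round(3),np.degrees(np.arctan2(m[1,1],m[0,1])))
x,y=w2px("scene",(498,214,90));print(x,y)
print("tab top pred",w2px("scene",(498,214.2,98)),"plate centre",w2px("scene",(527,215.2,56)))
a=im[150:270,230:350];b=t[150:270,200:320]
cv2.imwrite("pics/c.png",cv2.resize(np.hstack([a,b]),None,fx=3.3,fy=3.3,interpolation=cv2.INTER_CUBIC))
E
```

```text
[499.20539146 219.77041927 147.59465005] [[-0.003  0.999  0.044]
 [-0.     0.044 -0.999]
 [-1.    -0.003 -0.   ]] 2.5231621940015483
298.809766470191 212.79775573763774
tab top pred [298.99669995 210.2879685 ] plate centre [290.26072911 227.79325679]
```

View pics/c.png

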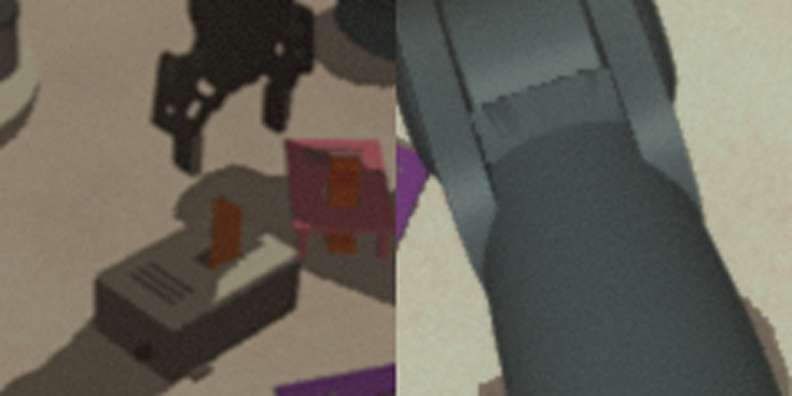

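The scene crop shows the tab top at (226,202), which is 298.5,211.2 full-frame and matches the prediction within 1 px. The open jaws sit above it along x. I'll correct y and descend.

Request:
apply_moves(
  deltas=[
    [[0, -0.0016, 0], 0],
    [[0, -0.0016, -0.005], 0],
    [[0, 0, -0.01], 0],
    [[0, 0, -0.012], 0],
    [[0, 0, -0.012], 0],
    [[0, 0, -0.012], 0],
    [[0, 0, -0.01], 0],
    [[0, 0, -0.007], 0],
    [[0, 0, -0.003], 0],
    [[0, 0, 0], 0],
  ],
)

```text
t: 4.0
tcp_pos: [500.1, 214.2, 79.3]
tool_rot: [1.18, 1.228, -1.18]
wrist_force: [0.3, 0.4, -0.1]
gripper_width: 0.999
```

Request:
apply_moves(
  deltas=[
    [[0, 0, 0], 0],
    [[0, 0, 0], 0],
    [[0, 0, 0], 0],
    [[0, 0, 0], 0],
    [[0, 0, 0], 0],
    [[0, 0, 0], 0],
    [[0, 0, 0], 0],
    [[0, 0, 0], 0],
    [[0, 0, 0], 0],
    [[0, 0, 0], 0],
  ],
  grip=1,
  newtons=40,
)

```text
t: 5.25
tcp_pos: [500.2, 214.3, 79.5]
tool_rot: [1.18, 1.228, -1.179]
wrist_force: [-0.2, 0.1, 2.3]
gripper_width: 0.111
```

Request:
apply_moves(
  deltas=[
    [[0.0005, 0, 0], 0],
    [[0.0005, 0, 0], 0],
    [[0.0005, 0, 0], 0],
    [[0.0005, 0, 0], 0],
    [[0.0005, 0, 0], 0],
    [[0.0005, 0, 0], 0],
    [[0.0005, 0, 0], 0],
    [[0.0005, 0.0002, 0], 0],
    [[0, 0, 0], 0],
    [[0, 0, 0], 0],
  ],
)

```text
t: 6.5
tcp_pos: [504.2, 214.4, 79.5]
tool_rot: [1.18, 1.228, -1.18]
wrist_force: [-0.9, -1.1, 6.0]
gripper_width: 0.112
```

```bash
python3 - <<'E'
from h import *
for i in range(3):
    manip.grab_frame("scene"); s=manip.observe();print(s["tcp_pos"].round(2),s["wrist_force"].round(2),s["wrist_torque"].round(3))
E
```

```text
[504.14 214.4   79.47] [-0.61 -0.09  4.57] [0.048 0.108 0.02 ]
[504.15 214.39  79.47] [0.06 0.9  5.01] [ 0.031  0.096 -0.038]
[504.15 214.41  79.49] [-0.42 -0.21  6.06] [ 0.04   0.126 -0.007]
```

Request:
apply_moves(
  deltas=[
    [[0, 0, 0.0001], 0],
    [[0, 0, 0.0001], 0],
    [[0.0002, 0, 0], 0],
    [[0.0002, 0, 0], 0],
    [[0.0002, 0, 0], 0],
    [[0.0002, 0, 0], 0],
    [[0, 0, 0], 0],
    [[0, 0, 0], 0],
    [[0, 0, 0], 0],
    [[0, 0, 0], 0],
  ],
)

```text
t: 7.9
tcp_pos: [504.8, 214.4, 79.5]
tool_rot: [1.18, 1.228, -1.18]
wrist_force: [-0.6, 0.8, 3.3]
gripper_width: 0.111
```

```bash
cat > r.py <<'E'
from h import *
L=[]
for i in range(4):
    manip.grab_frame("scene"); s=manip.observe();L.append(np.r_[s["tcp_pos"],s["wrist_force"],s["wrist_torque"]*10])
print(s["t"],np.mean(L,0).round(2))
E
python3 r.py
```

```text
8.1 [ 5.0483e+02  2.1441e+02  7.9490e+01 -5.5000e-01  4.8000e-01  3.8300e+00
  1.6100e+00  1.1700e+00  0.0000e+00]
```

Request:
apply_moves(
  deltas=[
    [[0.0002, 0, 0.0002], 0],
    [[0.0002, 0, 0.0002], 0],
    [[0.0002, 0, 0], 0],
    [[0.0002, 0, 0], 0],
    [[0, 0, 0], 0],
    [[0, 0, 0], 0],
    [[0, 0, 0], 0],
    [[0, 0, 0], 0],
    [[0, 0, 0], 0],
    [[0, 0, 0], 0],
  ],
)

```text
t: 9.35
tcp_pos: [505.6, 214.4, 79.9]
tool_rot: [1.18, 1.228, -1.18]
wrist_force: [0.0, 0.3, -1.8]
gripper_width: 0.108
```

```bash
python3 r.py
```

```text
9.55 [ 5.0562e+02  2.1438e+02  7.9890e+01 -8.6000e-01  3.0000e-02 -1.7100e+00
 -8.2000e-01  2.0600e+00  2.0000e-01]
```

Request:
apply_moves(
  deltas=[
    [[0.0002, 0, 0], 0],
    [[0.0002, 0, 0], 0],
    [[0.0002, 0, 0], 0],
    [[0.0002, 0, 0], 0],
    [[0, 0, 0], 0],
    [[0, 0, 0], 0],
    [[0, 0, 0], 0],
    [[0, 0, 0], 0],
    [[0, 0, 0], 0],
    [[0, 0, 0], 0],
  ],
)

```text
t: 10.8
tcp_pos: [506.5, 214.4, 79.9]
tool_rot: [1.18, 1.228, -1.18]
wrist_force: [0.1, -0.5, -2.4]
gripper_width: 0.107
```

```bash
python3 r.py
```

```text
11.0 [ 5.0647e+02  2.1440e+02  7.9930e+01 -9.3000e-01  5.0000e-02 -1.8000e+00
 -3.3000e-01  2.1100e+00  4.2000e-01]
```

Request:
apply_moves(
  deltas=[
    [[0.0002, 0, 0], 0],
    [[0.0002, 0, 0], 0],
    [[0.0002, 0, 0], 0],
    [[0.0002, 0, 0], 0],
    [[0.0002, 0, 0], 0],
    [[0, 0, 0], 0],
    [[0, 0, 0], 0],
    [[0, 0, 0], 0],
    [[0, 0, 0], 0],
    [[0, 0, 0], 0],
  ],
)

```text
t: 12.25
tcp_pos: [507.5, 214.4, 80.0]
tool_rot: [1.18, 1.228, -1.18]
wrist_force: [-0.7, 0.1, -2.5]
gripper_width: 0.111
```

```bash
python3 r.py
```

```text
12.45 [ 5.0748e+02  2.1440e+02  7.9930e+01 -7.5000e-01 -2.6000e-01 -2.6000e+00
 -5.6000e-01  2.5800e+00  3.8000e-01]
```

Request:
apply_moves(
  deltas=[
    [[0.0002, 0.0002, 0], 0],
    [[0.0002, 0, -0.0001], 0],
    [[0.0002, 0, 0], 0],
    [[0.0002, 0, 0], 0],
    [[0.0002, 0, 0], 0],
    [[0, 0, 0], 0],
    [[0, 0, 0], 0],
    [[0, 0, 0], 0],
    [[0, 0, 0], 0],
    [[0, 0, 0], 0],
  ],
)

```text
t: 13.7
tcp_pos: [508.5, 214.6, 79.8]
tool_rot: [1.18, 1.228, -1.18]
wrist_force: [-0.9, -0.1, -2.2]
gripper_width: 0.109
```

```bash
python3 r.py
```

```text
13.9 [ 5.0847e+02  2.1460e+02  7.9820e+01 -1.2300e+00 -7.2000e-01 -1.4700e+00
 -1.4000e+00  2.3100e+00 -1.8000e-01]
```

Request:
apply_moves(
  deltas=[
    [[0.0002, 0, 0], 0],
    [[0.0002, 0, 0], 0],
    [[0.0002, 0, 0], 0],
    [[0.0002, 0, 0], 0],
    [[0.0002, 0, 0], 0],
    [[0, 0, 0], 0],
    [[0, 0, 0], 0],
    [[0, 0, 0], 0],
    [[0, 0, 0], 0],
    [[0, 0, 0], 0],
  ],
)

```text
t: 15.15
tcp_pos: [509.5, 214.6, 79.8]
tool_rot: [1.18, 1.228, -1.18]
wrist_force: [-0.7, -1.0, -1.7]
gripper_width: 0.106
```

```bash
python3 r.py
```

```text
15.35 [ 5.0948e+02  2.1461e+02  7.9830e+01 -1.4700e+00 -6.5000e-01 -1.2800e+00
 -1.1100e+00  2.8100e+00  2.0000e-01]
```

Request:
apply_moves(
  deltas=[
    [[0.0002, 0, 0], 0],
    [[0.0002, 0, 0], 0],
    [[0.0002, 0, 0], 0],
    [[0.0002, 0, 0], 0],
    [[0.0002, 0, 0], 0],
    [[0, 0, 0], 0],
    [[0, 0, 0], 0],
    [[0, 0, 0], 0],
    [[0, 0, 0], 0],
    [[0, 0, 0], 0],
  ],
)

```text
t: 16.6
tcp_pos: [510.5, 214.6, 79.8]
tool_rot: [1.18, 1.228, -1.18]
wrist_force: [-0.9, -1.9, -1.9]
gripper_width: 0.112
```

```bash
python3 r.py
```

```text
16.8 [ 5.1046e+02  2.1460e+02  7.9820e+01 -1.5000e+00 -2.6000e-01 -9.9000e-01
 -7.9000e-01  3.1900e+00  2.7000e-01]
```

Request:
apply_moves(
  deltas=[
    [[0.0002, 0, 0], 0],
    [[0.0002, 0, 0], 0],
    [[0.0002, 0, 0], 0],
    [[0.0002, 0, 0], 0],
    [[0.0002, 0, 0], 0],
    [[0, 0, 0], 0],
    [[0, 0, 0], 0],
    [[0, 0, 0], 0],
    [[0, 0, 0], 0],
    [[0, 0, 0], 0],
  ],
)

```text
t: 18.05
tcp_pos: [511.5, 214.6, 79.8]
tool_rot: [1.18, 1.228, -1.18]
wrist_force: [-0.8, -0.2, -1.5]
gripper_width: 0.111
```

```bash
python3 r.py
```

```text
18.25 [ 5.1148e+02  2.1460e+02  7.9840e+01 -2.0400e+00 -4.4000e-01 -1.3300e+00
 -5.2000e-01  3.6800e+00  6.7000e-01]
```

Request:
apply_moves(
  deltas=[
    [[0.0002, 0, 0], 0],
    [[0.0002, 0, 0], 0],
    [[0.0002, 0, 0], 0],
    [[0.0002, 0, 0], 0],
    [[0.0002, 0, 0], 0],
    [[0, 0, 0], 0],
    [[0, 0, 0], 0],
    [[0, 0, 0], 0],
    [[0, 0, 0], 0],
    [[0, 0, 0], 0],
  ],
)

```text
t: 19.5
tcp_pos: [512.4, 214.6, 79.8]
tool_rot: [1.18, 1.228, -1.18]
wrist_force: [-1.7, 0.2, -1.8]
gripper_width: 0.111
```

```bash
python3 r.py
```

```text
19.7 [ 5.1247e+02  2.1459e+02  7.9820e+01 -1.5600e+00 -2.1000e-01 -1.4100e+00
 -3.7000e-01  3.7000e+00  7.2000e-01]
```

Request:
apply_moves(
  deltas=[
    [[0.0002, 0.0002, 0], 0],
    [[0.0002, 0, 0], 0],
    [[0.0002, 0, 0], 0],
    [[0.0002, 0, 0], 0],
    [[0.0002, 0, 0], 0],
    [[0, 0, 0], 0],
    [[0, 0, 0], 0],
    [[0, 0, 0], 0],
    [[0, 0, 0], 0],
    [[0, 0, 0], 0],
  ],
)

```text
t: 20.95
tcp_pos: [513.5, 214.8, 79.8]
tool_rot: [1.18, 1.228, -1.18]
wrist_force: [-2.4, -1.6, -0.9]
gripper_width: 0.113
```

```bash
python3 r.py
```

```text
21.15 [ 5.1347e+02  2.1478e+02  7.9820e+01 -1.8400e+00 -7.8000e-01 -1.3300e+00
 -1.9300e+00  4.1200e+00  1.4000e-01]
```

Request:
apply_moves(
  deltas=[
    [[0.0002, 0, 0], 0],
    [[0.0002, 0, 0], 0],
    [[0.0002, 0, 0], 0],
    [[0.0002, 0, 0], 0],
    [[0.0002, 0, 0], 0],
    [[0, 0, 0], 0],
    [[0, 0, 0], 0],
    [[0, 0, 0], 0],
    [[0, 0, 0], 0],
    [[0, 0, 0], 0],
  ],
)

```text
t: 22.4
tcp_pos: [514.4, 214.8, 79.8]
tool_rot: [1.18, 1.228, -1.18]
wrist_force: [-2.1, -0.1, -1.7]
gripper_width: 0.113
```

```bash
python3 r.py
```

```text
22.6 [ 5.1446e+02  2.1479e+02  7.9820e+01 -1.9400e+00 -6.1000e-01 -1.7200e+00
 -1.6800e+00  4.3100e+00  5.0000e-02]
```

Request:
apply_moves(
  deltas=[
    [[0.0002, 0, 0], 0],
    [[0.0002, 0, 0], 0],
    [[0.0002, 0, 0], 0],
    [[0.0002, 0, 0], 0],
    [[0.0002, 0, 0], 0],
    [[0, 0, 0], 0],
    [[0, 0, 0], 0],
    [[0, 0, 0], 0],
    [[0, 0, 0], 0],
    [[0, 0, 0], 0],
  ],
)

```text
t: 23.85
tcp_pos: [515.5, 214.8, 79.8]
tool_rot: [1.18, 1.228, -1.18]
wrist_force: [-2.5, -0.6, -2.2]
gripper_width: 0.112
```

```bash
python3 r.py
```

```text
24.05 [ 5.1546e+02  2.1480e+02  7.9830e+01 -2.0800e+00 -6.2000e-01 -1.6500e+00
 -1.4900e+00  4.6000e+00  4.4000e-01]
```

Request:
apply_moves(
  deltas=[
    [[0.0002, 0, 0], 0],
    [[0.0002, 0, 0], 0],
    [[0.0002, 0, 0], 0],
    [[0.0002, 0, 0], 0],
    [[0.0002, 0, 0], 0],
    [[0, 0, 0], 0],
    [[0, 0, 0], 0],
    [[0, 0, 0], 0],
    [[0, 0, 0], 0],
    [[0, 0, 0], 0],
  ],
)

```text
t: 25.3
tcp_pos: [516.4, 214.8, 79.8]
tool_rot: [1.18, 1.228, -1.18]
wrist_force: [-2.3, 0.3, -2.3]
gripper_width: 0.111
```

```bash
python3 r.py
```

```text
25.5 [516.48 214.81  79.83  -2.11  -0.94  -1.77  -1.17   4.92   0.9 ]
```

Request:
apply_moves(
  deltas=[
    [[0.0002, 0, 0], 0],
    [[0.0002, 0, 0], 0],
    [[0.0002, 0, 0], 0],
    [[0.0002, 0, 0], 0],
    [[0.0002, 0, 0], 0],
    [[0, 0, 0], 0],
    [[0, 0, 0], 0],
    [[0, 0, 0], 0],
    [[0, 0, 0], 0],
    [[0, 0, 0], 0],
  ],
)

```text
t: 26.75
tcp_pos: [517.5, 214.8, 79.8]
tool_rot: [1.18, 1.228, -1.18]
wrist_force: [-1.8, -1.4, -2.1]
gripper_width: 0.111
```

```bash
python3 r.py
```

```text
26.95 [517.47 214.81  79.82  -2.38  -0.66  -1.62  -0.9    5.76   0.69]
```

Request:
apply_moves(
  deltas=[
    [[0.0002, 0, 0], 0],
    [[0.0002, 0, 0], 0],
    [[0.0002, 0, 0], 0],
    [[0, 0, 0], 0],
    [[0, 0, 0], 0],
    [[0, 0, 0], 0],
    [[0, 0, 0], 0],
    [[0, 0, 0], 0],
    [[0, 0, 0], 0],
    [[0, 0, 0], 0],
  ],
)

```text
t: 28.2
tcp_pos: [518.1, 214.8, 79.8]
tool_rot: [1.18, 1.228, -1.18]
wrist_force: [-2.5, -0.9, -2.2]
gripper_width: 0.112
```

```bash
python3 r.py
```

```text
28.4 [ 5.1807e+02  2.1480e+02  7.9820e+01 -1.8900e+00 -3.0000e-01 -1.8300e+00
 -7.4000e-01  5.5600e+00  9.2000e-01]
```

Request:
apply_moves(
  deltas=[
    [[0.0002, 0.0001, 0], 0],
    [[0.0002, 0, 0], 0],
    [[0.0002, 0, 0], 0],
    [[0.0002, 0, 0], 0],
    [[0, 0, 0], 0],
    [[0, 0, 0], 0],
    [[0, 0, 0], 0],
    [[0, 0, 0], 0],
    [[0, 0, 0], 0],
    [[0, 0, 0], 0],
  ],
)

```text
t: 29.65
tcp_pos: [518.9, 214.9, 79.8]
tool_rot: [1.18, 1.228, -1.18]
wrist_force: [-2.5, -1.0, -0.8]
gripper_width: 0.108
```

```bash
python3 r.py
```

```text
29.85 [ 5.1888e+02  2.1489e+02  7.9820e+01 -2.5700e+00 -4.1000e-01 -1.2400e+00
 -1.6100e+00  5.8100e+00  4.3000e-01]
```

Request:
apply_moves(
  deltas=[
    [[0.0002, 0, 0], 0],
    [[0.0002, 0, 0], 0],
    [[0.0002, 0, 0], 0],
    [[0.0002, 0, 0], 0],
    [[0, 0, 0], 0],
    [[0, 0, 0], 0],
    [[0, 0, 0], 0],
    [[0, 0, 0], 0],
    [[0, 0, 0], 0],
    [[0, 0, 0], 0],
  ],
)

```text
t: 31.1
tcp_pos: [519.7, 214.9, 79.8]
tool_rot: [1.18, 1.228, -1.18]
wrist_force: [-2.2, -0.3, -2.2]
gripper_width: 0.108
```

```bash
python3 r.py
```

```text
31.3 [519.66 214.9   79.81  -2.77  -0.97  -0.98  -1.32   6.29   0.82]
```

Request:
apply_moves(
  deltas=[
    [[0.0002, 0, 0], 0],
    [[0.0002, 0, 0], 0],
    [[0.0002, 0, 0], 0],
    [[0.0002, 0, 0], 0],
    [[0, 0, 0], 0],
    [[0, 0, 0], 0],
    [[0, 0, 0], 0],
    [[0, 0, 0], 0],
    [[0, 0, 0], 0],
    [[0, 0, 0], 0],
  ],
)

```text
t: 32.55
tcp_pos: [520.5, 214.9, 79.8]
tool_rot: [1.18, 1.228, -1.18]
wrist_force: [-2.7, -0.0, -2.0]
gripper_width: 0.113
```

```bash
python3 r.py
```

```text
32.75 [ 5.2047e+02  2.1490e+02  7.9840e+01 -2.4900e+00 -5.1000e-01 -2.0300e+00
 -1.2800e+00  6.3500e+00  1.0700e+00]
```

Request:
apply_moves(
  deltas=[
    [[0.0002, 0, 0], 0],
    [[0.0002, 0, 0], 0],
    [[0.0002, 0, 0], 0],
    [[0.0002, 0, 0], 0],
    [[0, 0, 0], 0],
    [[0, 0, 0], 0],
    [[0, 0, 0], 0],
    [[0, 0, 0], 0],
    [[0, 0, 0], 0],
    [[0, 0, 0], 0],
  ],
)

```text
t: 34.0
tcp_pos: [521.3, 214.9, 79.8]
tool_rot: [1.18, 1.228, -1.18]
wrist_force: [-2.7, -0.4, -1.0]
gripper_width: 0.107
```

```bash
python3 r.py
```

```text
34.2 [ 5.2128e+02  2.1491e+02  7.9830e+01 -2.6600e+00 -4.2000e-01 -1.6500e+00
 -1.0800e+00  6.5400e+00  8.8000e-01]
```

Request:
apply_moves(
  deltas=[
    [[0.0002, 0, 0], 0],
    [[0.0002, 0, 0], 0],
    [[0.0002, 0, 0], 0],
    [[0.0001, 0, 0], 0],
    [[0, 0, 0], 0],
    [[0, 0, 0], 0],
    [[0, 0, 0], 0],
    [[0, 0, 0], 0],
    [[0, 0, 0], 0],
    [[0, 0, 0], 0],
  ],
)

```text
t: 35.45
tcp_pos: [521.6, 214.9, 79.8]
tool_rot: [1.179, 1.228, -1.18]
wrist_force: [-5.1, -0.8, 1.6]
gripper_width: 0.116
```

```bash
python3 r.py
```

```text
35.65 [ 5.2162e+02  2.1488e+02  7.9810e+01 -5.1300e+00 -4.7000e-01  4.9000e-01
 -1.0700e+00  1.1200e+01  9.4000e-01]
```

The stop is felt: Fx is −5.1 N, above the spring's 3.5 N, and both the torque and the deflection jumped. I'll ease off 0.3 mm, then do a small test lift.

Request:
apply_moves(
  deltas=[
    [[-0.0003, 0, 0], 0],
    [[0, 0, 0], 0],
    [[0, 0, 0.0003], 0],
    [[0, 0, 0.0003], 0],
    [[0, 0, 0.0003], 0],
    [[0, 0, 0.0003], 0],
    [[0, 0, 0.0003], 0],
    [[0, 0, 0], 0],
    [[0, 0, 0], 0],
    [[0, 0, 0], 0],
  ],
)

```text
t: 36.9
tcp_pos: [521.6, 214.9, 81.3]
tool_rot: [1.18, 1.228, -1.18]
wrist_force: [-3.2, -0.4, -4.8]
gripper_width: 0.106
```

```bash
python3 r.py
```

```text
37.1 [ 5.2162e+02  2.1486e+02  8.1290e+01 -3.2100e+00  2.1000e-01 -4.1500e+00
 -1.4600e+00  8.8400e+00  1.1400e+00]
```

Request:
apply_moves(
  deltas=[
    [[0, 0, 0.0004], 0],
    [[0, 0, 0.0004], 0],
    [[0, 0, 0.0004], 0],
    [[0, 0, 0.0004], 0],
    [[0, 0, 0.0004], 0],
    [[0, 0, 0], 0],
    [[0, 0, 0], 0],
    [[0, 0, 0], 0],
    [[0, 0, 0], 0],
    [[0, 0, 0], 0],
  ],
)

```text
t: 38.35
tcp_pos: [521.7, 214.9, 83.4]
tool_rot: [1.18, 1.228, -1.18]
wrist_force: [-3.9, 0.5, -3.1]
gripper_width: 0.109
```

```bash
python3 r.py
```

```text
38.55 [ 5.2165e+02  2.1490e+02  8.3360e+01 -3.8800e+00  2.2000e-01 -3.2100e+00
 -1.1300e+00  1.0200e+01  1.1800e+00]
```

Request:
apply_moves(
  deltas=[
    [[0, 0, 0.001], 0],
    [[0, 0, 0.001], 0],
    [[0, 0, 0.001], 0],
    [[0, 0, 0.001], 0],
    [[0, 0, 0.001], 0],
    [[0, 0, 0.001], 0],
    [[0, 0, 0.001], 0],
    [[0, 0, 0.001], 0],
    [[0, 0, 0.001], 0],
    [[0, 0, 0.001], 0],
  ],
)

```text
t: 39.8
tcp_pos: [521.7, 214.9, 93.4]
tool_rot: [1.18, 1.228, -1.18]
wrist_force: [-3.9, 0.2, -3.4]
gripper_width: 0.109
```

Request:
apply_moves(
  deltas=[
    [[0, 0, 0.0015], 0],
    [[0, 0, 0.002], 0],
    [[0, 0, 0.002], 0],
    [[0, 0, 0.002], 0],
    [[0, 0, 0.002], 0],
    [[0, 0, 0.002], 0],
    [[0, 0, 0.0025], 0],
    [[0, 0, 0.003], 0],
    [[0, 0, 0.004], 0],
    [[0, 0, 0.004], 0],
  ],
)

```text
t: 41.05
tcp_pos: [523.2, 215.1, 119.5]
tool_rot: [1.182, 1.226, -1.177]
wrist_force: [0.2, -0.1, -1.1]
gripper_width: 0.11
```

Request:
apply_moves(
  deltas=[
    [[0, 0, 0.015], 0],
    [[0, -0.005, 0.02], 0],
    [[0, -0.015, 0.02], 1],
    [[0, -0.025, 0.02], 1],
    [[0, -0.035, 0.017], 1],
    [[0.001, -0.04, 0.01], 1],
    [[0.001, -0.04, 0], 1.5],
    [[0.001, -0.04, 0], 1.5],
    [[0.001, -0.04, 0], 1.5],
    [[0.001, -0.04, 0], 1.5],
  ],
)

```text
t: 42.3
tcp_pos: [527.1, -66.6, 221.7]
tool_rot: [1.05, 1.301, -1.048]
wrist_force: [0.1, 0.9, -1.2]
gripper_width: 0.108
```

Request:
apply_moves(
  deltas=[
    [[0.001, -0.04, 0], 1.5],
    [[0.001, -0.04, 0], 1.5],
    [[0.0004, -0.04, 0], 1.5],
    [[0, -0.035, 0], 1.5],
    [[0, -0.03, 0], 1.5],
    [[0, -0.02, 0], 1.2],
    [[0, -0.015, 0], 1],
    [[0, -0.007, 0], 0],
    [[0, -0.0036, 0], 0],
    [[0, 0, 0], 0],
  ],
)

```text
t: 43.55
tcp_pos: [529.1, -295.4, 220.6]
tool_rot: [0.922, 1.366, -0.922]
wrist_force: [0.5, 0.7, -1.4]
gripper_width: 0.111
```

```bash
python3 - <<'E'
from h import *
from scipy.spatial.transform import Rotation as R
im=manip.grab_frame("scene")[:,:,::-1]; t=manip.grab_frame("top")[:,:,::-1]
s=manip.observe();m=R.from_rotvec(s["tool_rot"]).as_matrix();print(s["t"],s["tcp_pos"],s["wrist_force"],np.degrees(np.arctan2(m[1,1],m[0,1])))
a=im[60:210,110:280];b=t[110:260,360:530]
cv2.imwrite("pics/d.png",cv2.resize(np.hstack([a,b]),None,fx=2.3,fy=2.3,interpolation=cv2.INTER_CUBIC))
E
```

```text
43.65 [ 529.11433426 -295.13040074  220.4467461 ] [ 0.048152    0.51830025 -1.16041464] 22.017322092228735
```

View pics/d.png

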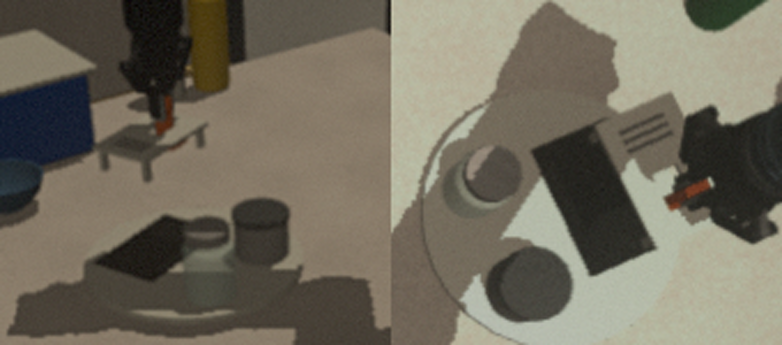

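Request:
apply_moves(
  deltas=[
    [[0, 0, -0.008], 0],
    [[0, 0, -0.016], 0],
    [[0, 0, -0.02], 0],
    [[0, 0, -0.02], 0],
    [[0, 0, -0.018], 0],
    [[0, 0, -0.015], 0],
    [[0, 0, -0.013], 0],
    [[0, 0, -0.01], 0],
    [[0, 0, -0.004], 0],
    [[0, 0, 0], 0],
  ],
)

```text
t: 44.9
tcp_pos: [529.1, -295.7, 96.3]
tool_rot: [0.922, 1.367, -0.922]
wrist_force: [0.7, -0.0, -1.9]
gripper_width: 0.105
```

```bash
python3 - <<'E'
from h import *
im=manip.grab_frame("scene")[:,:,::-1]; t=manip.grab_frame("top")[:,:,::-1]
print(manip.observe()["tcp_pos"])
a=im[100:220,120:260];b=t[135:255,380:520]
cv2.imwrite("pics/e.png",cv2.resize(np.hstack([a,b]),None,fx=2.8,fy=2.8,interpolation=cv2.INTER_CUBIC))
E
```

```text
[ 529.46307602 -295.9900772    96.88952476]
```

View pics/e.png

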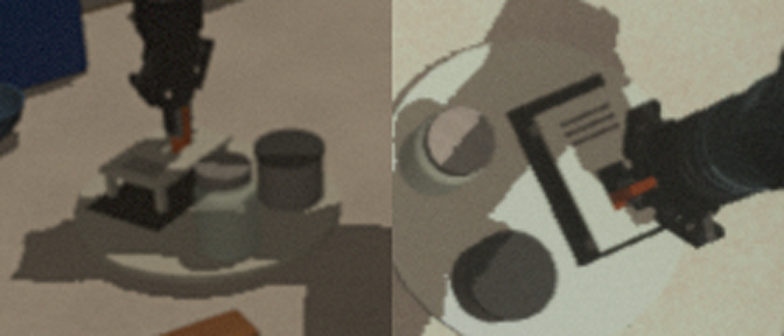

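```bash
python3 - <<'E'
from h import *
import math
th=math.radians(22.1);c=np.array([556,-284.9])
for u,v in((68,43),(68,-43),(-68,43)):
    p=c+[u*math.cos(th)-v*math.sin(th),u*math.sin(th)+v*math.cos(th)]
    q=w2px("top",[*p,73]);print((u,v),(q-[380,135])*2.8+[392,0])
E
```

```text
(68, 43) [532.24321912 112.08246012]
(68, -43) [615.73092353  75.43101172]
(-68, 43) [599.52715234 248.13032355]
```

Request:
apply_moves(
  deltas=[
    [[0, 0, -0.001], 0],
    [[0, 0, -0.001], 0],
    [[0, 0, -0.001], 0],
    [[0, 0, -0.001], 0],
    [[0, 0, -0.001], 0],
    [[0, 0, -0.001], 0],
    [[0, 0, -0.001], 0],
    [[0, 0, 0], 0],
    [[0, 0, 0], 0],
    [[0, 0, 0], 0],
  ],
)

```text
t: 46.25
tcp_pos: [529.1, -295.8, 89.4]
tool_rot: [0.922, 1.366, -0.922]
wrist_force: [1.0, -0.1, -2.2]
gripper_width: 0.108
```

Request:
apply_moves(
  deltas=[
    [[0, 0, -0.0003], 0],
    [[0, 0, -0.0003], 0],
    [[0, 0, -0.0003], 0],
    [[0, 0, -0.0003], 0],
    [[0, 0, -0.0003], 0],
    [[0, 0, -0.0003], 0],
    [[0, 0, -0.0003], 0],
    [[0, 0, 0], 0],
    [[0, 0, 0], 0],
    [[0, 0, 0], 0],
  ],
)

```text
t: 47.5
tcp_pos: [529.2, -295.7, 87.5]
tool_rot: [0.922, 1.366, -0.922]
wrist_force: [-0.3, 1.7, 2.7]
gripper_width: 0.109
```

```bash
python3 r.py
```

```text
47.7 [ 5.2923e+02 -2.9571e+02  8.7510e+01 -3.0000e-01  1.4700e+00  2.7600e+00
  2.7500e+00  1.3800e+00  1.0000e-02]
```

Request:
apply_moves(
  deltas=[
    [[0, 0, 0], 0],
    [[0, 0, 0], 0],
    [[0, 0, 0], 0],
    [[0, 0, 0], 0],
    [[0, 0, 0], 0],
    [[0, 0, 0], 0],
    [[0, 0, 0], 0],
    [[0, 0, 0], 0],
    [[0, 0, 0], 0],
    [[0, 0, 0], 0],
  ],
  grip=-0.2,
)

```text
t: 48.95
tcp_pos: [529.1, -295.7, 87.2]
tool_rot: [0.922, 1.367, -0.922]
wrist_force: [-1.4, -1.4, 0.8]
gripper_width: 0.602
```

Request:
apply_moves(
  deltas=[
    [[0, 0, 0.002], 0],
    [[0, 0, 0.005], 0],
    [[0, 0, 0.01], 0],
    [[0, 0, 0.015], 0],
    [[0, 0, 0.02], 0],
    [[0, 0, 0.02], 0],
    [[0, 0, 0.02], 0],
    [[0, 0, 0.02], 0],
    [[-0.02, -0.02, 0.01], 0],
    [[-0.03, -0.03, 0], 0],
  ],
)

```text
t: 50.2
tcp_pos: [480.0, -346.3, 211.8]
tool_rot: [0.919, 1.363, -0.92]
wrist_force: [-0.0, -1.1, 0.0]
gripper_width: 0.596
```

Request:
apply_moves(
  deltas=[
    [[-0.03, -0.04, 0], 0],
    [[-0.03, -0.04, 0], 0],
    [[-0.03, -0.04, 0], 0],
    [[-0.03, -0.04, 0], 0],
    [[-0.03, -0.04, 0], 0],
    [[-0.02, -0.02, 0], 0],
    [[0, 0, 0], 0],
    [[0, 0, 0], 0],
    [[0, 0, 0], 0],
    [[0, 0, 0], 0],
  ],
)

```text
t: 51.45
tcp_pos: [309.9, -564.9, 209.5]
tool_rot: [0.921, 1.367, -0.921]
wrist_force: [0.9, -0.1, -0.7]
gripper_width: 0.6
```

```bash
python3 - <<'E'
from h import *
im=manip.grab_frame("scene")[:,:,::-1]; t=manip.grab_frame("top")[:,:,::-1]
s=manip.observe();print(s["t"],s["dq"].round(3),s["wrist_force"])
a=im[100:220,120:260];b=t[135:255,370:510]
cv2.imwrite("pics/f.png",cv2.resize(np.hstack([a,b]),None,fx=2.8,fy=2.8,interpolation=cv2.INTER_CUBIC))
E
```

```text
51.55 [-0.004  0.003  0.001 -0.     0.001 -0.   ] [-0.16798989  1.10899918  0.11996679]
```

View pics/f.png

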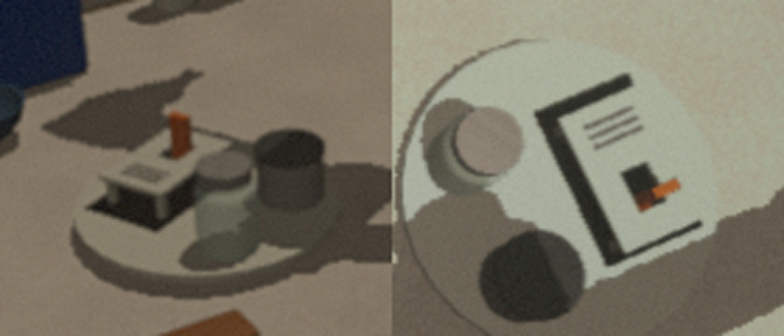

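In the crop the cover stands upright and released on the mat, with plate corners at about (558,122), (633,88), (621,252) and (700,221). One numeric check of its centre comes next.

```bash
python3 - <<'E'
from h import *
C=np.array([px2w("top",((x-392)/2.8+370,y/2.8+135),64)[:2] for x,y in [(558,122),(633,88),(700,221),(621,252)]])
print(C.mean(0),C.mean(0)-[556,-284.9],[np.hypot(*(C[i]-C[i-1])).round() for i in range(4)])
E
```

```text
[ 549.16125683 -280.66082551] [-6.83874317  4.23917449] [np.float64(130.0), np.float64(78.0), np.float64(135.0), np.float64(79.0)]
```

The cover is about 8 mm off centre, inside the 30 mm tolerance, so I'm handing in.

```bash
python3 -c "
from plant import manip
print(manip.finish_job())"
```

```text
the job is handed in; nothing more can be done
None
```

The cover is off the battery box and standing upright, released, on the dark mat. I handed the job in at about 52 s of the 72 s allowed; no verdict is reported.

- **Pressing the tab:** I gripped the orange tab and pressed it inward in small steps. The stop came after about 23 mm: the push jumped from about 2.7 to 5.1 N, above the spring's 3.5 N, and the arm deflected.
- **Lifting:** I eased back 0.3 mm and did a short test lift, which needed about 4 N upward. I then lifted the cover straight out with the tab held in, turned it about 20° to match the mat, and lowered it onto its legs with about 3 N on contact.
- **Placement:** The last picture shows the cover's centre about 8 mm from the mat's centre (30 mm allowed). The plate corners measured 130–135 × 78–79 mm instead of 136 × 86 mm, so trust that figure to only a few millimetres. I judged levelness by eye from the picture and did not measure it.
- **Left alone:** The tin and jar look untouched in that picture. I took no final picture of the brush or toggle switch, but the arm never went near either.
- **Forces:** I had no direct reading of the load between cover and box. The highest readings after a move call were about 5 N sideways, at the stop, and 6 N vertical, early in the press before I raised the grip slightly.

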